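# Load the heel press and set its selector for the job's colour

### The arm

A 7-joint arm with a two-finger parallel gripper is mounted at the origin on the work surface. World frame = base frame: x ahead of the robot, y to its left, z up, the work surface at z = 0. Lengths are in mm, angles in rad, forces in N, time in s.
With the tool pointing down it reaches from about 400 to 900 mm from the base axis. Payload 5.6 kg.
Tool frame: the origin (TCP) lies midway between the tips of the shut fingers; the grasp point (between the pads) lies 19 mm behind it; x points along the fingers, y is the direction in which the jaws open and shut, and the axes are right-handed (so a half turn about x gives the same grasp; the last joint's range is limited). The gripper opens to 92 mm and grips with 3 to 60 N. Pads are 20 mm wide; open, the fingers measure 128 mm over their backs; the gripper's body (75 mm by 189 mm) begins 69 mm behind the grasp point.
Start: joints at [1.069, 0.468, -0.012, 1.603, 0.006, 1.071, -0.056], TCP at [287.829, -582.807, 214.592] pointing down, gripper open.
Joint ranges: [-2.53, 2.53], [-0.31, 2.02], [-1.57, 1.55], [0.28, 2.44], [-1.29, 4.43], [0.15, 1.84], [-2.92, 2.92]. Speed limits (rad/s): [2.57, 2.57, 3.14, 3.14, 3.14, 3.14, 3.14].

### API

Orientations are given as a rotation vector (axis times angle).
In Python, from cell import robot, grip, kin, viewer gives the robot as it stands. Calls block until the motion is done:
- robot.movep(position, orientation): joint-space move of the TCP to a pose.
- robot.servo_line(position, feed=150, rotation=None): straight line of the TCP; rotation=None keeps the orientation; feed is the mean speed in mm/s.
- robot.goto_joints(angles): joint-space move.
- grip(opening, newtons=None): opening from 0.0 (shut) to 1.0 (fully open); newtons is the grip in N (None keeps the last); returns when the fingers have stopped.
- robot.hold(seconds).
- kin.ik(position, orientation): joint angles nearest the present ones, or None.
- robot.observe(): the state.
- viewer.read_camera(name): name is "scene" or "top" or "wrist"; returns the picture (384x512x3 uint8, red, green, blue); there is no depth.
- viewer.camera_info(name): a dict with "camera_matrix" (3x3 intrinsics, pixels), "k1" (the pictures are not rectified: a ray, as slopes to the right and down, at radius r is drawn at 1 + k1 r^2 times it, then the intrinsics apply), "R" (3x3) and "t" (3): a world point X has camera coordinates R X + t. Camera axes: x right, y down, z forward; pixel columns grow to the right and rows downward; lengths in mm; the calibration is good to about 2 mm. A picture is of the moment at which its call begins: read the wrist's pose just before it. camera_info takes no time and is no camera call; for the wrist camera it gives the pose at the moment of the call.
A pose or a line that the arm cannot do raises robot.IKError and nothing moves.
- robot.job_done(): hands the job in, once; it reports no verdict.
Trained networks look in the newest picture that a camera, given by its name, has taken for a name from the list of things; names that differ only in an ending like _2 or _b are one class to them, and where a whole thing is asked for, a point or a joint stands for the part that bears it (a point fixed in the world has none). Each returns a list of dicts, best first, with "confidence" (0 to 1); they miss things now and then, are a little off and sometimes report something else, mostly with a low value. They report only what shows in the picture. A call takes as long as a camera call. They do not tell look-alikes from the thing itself.
- viewer.silhouettes(name, camera): "mask" (384x512 bool, what is visible of it).
- viewer.pinpoint(name, camera): "at" ([x, y, z] in mm, in the coordinates of the camera as it stood for that picture, good to about 4 mm: a listed point, or the origin of a listed thing).
The state is a dict: "t": time; "joints": joint angles; "joint_velocities": joint speeds; "joint_torque": joint torques, N m; "tcp_pos": TCP position; "tcp_rot": TCP orientation; "contact_force": force on the tool from outside, world axes, zero at the start; "wrist_torque": the same for the moment, N m; "grip_width": opening from 0.0 (shut) to 1.0 (fully open).
Only numpy, scipy, OpenCV 4.12 (cv2) and the standard library are available. Lean on these libraries where they do the work, as an engineer would, in place of code of your own. Each camera call takes 0.05 s, during which the arm holds its last target.

### The job

Look which last stands on the blue mat: its band tells the colour of the job. Take the heel block of that colour from the rack and set it down gently, upright and fully down, in the cradle of the heel press with its rounded back towards the green end wall; then turn the selector so that its pointer stands on the tab of the same colour. Leave the lasts, the other heel blocks and everything else on the bench where they are.

Things in the scene. Friction and masses are not known exactly. Their poses are not given: they have to be found in the camera images.
- press: Fixed heel press: grey housing 200 (x) x 300 (y) x 50 mm high, origin at the centre of its underside, x away from the robot at yaw 0. On its flat top (50 mm up): heel cradle on the left (+y), selector on the right (-y). At x = +80, y = +5 mm stands a column 26 mm thick, 130 mm above the top, its head swung out over the back edge.
- cradle (a point): Centre of the cradle's floor (black pad on the press top, z 50 mm), axes as the press's. The block lies with its long side along x between two end walls 66 mm apart inside, 8 thick, 40 wide, 50 mm tall (front steel; back, at +x, green): no room for a finger there. Along the long sides only rails 5 mm high, 42 mm apart inside.
- dial_axis (a point): Selector's axis at the press top (z 50 mm). Grey knob: disc 46 mm across, 8 mm high, on it a grip bar 48 mm long, 14 mm thick (grip across this), its top 36 mm above the press top. The bar's pointer end has a white line and tip. Four tabs (white = off, red, yellow, blue) lie round it at 46 mm radius.
- dial_pointer (a point): Point straight ahead of the bar's pointer end (white line on top and white tip), 46 mm from the axis, just where the tabs lie.
- dial (a joint): Selector angle, rad, growing clockwise seen from above. Detents: 0 (white tab, off; it starts here), 0.898, 1.795 and 2.693; stops just beyond the first and last. Springs into the nearest detent when let go; about 0.1 N m to turn on. At 0 the pointer stands 1.346 rad anticlockwise of press x.
- rack: Fixed plywood rack, base 78 (x) x 145 (y) x 6 mm, origin at the centre of its underside. Bays at y = -45, 0, +45 mm, parted by walls 6 mm thick, 46 long, 36 high above the base; each holds a block, long side along x, no room for a finger between neighbours. Bay ends open but for a lip at 33 to 38 mm from the middle, its top 11 mm above the bench.
- job_mat: Blue felt mat 210 x 110 x 4 mm, fixed, origin at the centre of its underside. The one last standing on it names the colour of the job; the other two stand on a grey board on the right.
- rivet_tin: Tin, 66 mm across, 60 mm high, loose, origin at the centre of its underside.
- spool: Cream thread spool standing upright, 38 mm across, 46 mm high, loose, origin at the centre of its underside.
- awl: Wood-handled awl lying along its x axis, 160 mm long, 26 mm thick, loose, origin under its middle.
- hammer: Hammer lying along its x axis, 220 mm long, head at +x, 90 mm wide and 26 mm high, loose, origin under its middle.
- glue_jar: Jar, 70 mm across, 90 mm high, loose, origin at the centre of its underside.
- tab_red: Red disc 15 mm across and 2 mm thick on the press top, at one of the selector's three working detents (which one varies). Origin at its centre.
- heel_red: Loose heel block, 58 (x) x 34 (y) x 40 mm high, about 90 g: brown leather with a red rubber top 12 mm thick. Flat front at -x, half-round back (17 mm radius) at +x. Origin at the centre of its underside.
- heel_red_back (a point): Middle of the rounded back end of the red heel block, 29 mm from its centre, 20 mm up.
- last_red: Wooden shoe last with a red band and red disc on its ankle end, 185 mm long (x), 62 mm wide, 91 mm high, loose. Origin in the middle of its underside.
- tab_yellow: Yellow disc 15 mm across and 2 mm thick on the press top, at one of the selector's three working detents (which one varies). Origin at its centre.
- heel_yellow: Loose heel block, 58 (x) x 34 (y) x 40 mm high, about 90 g: brown leather with a yellow rubber top 12 mm thick. Flat front at -x, half-round back (17 mm radius) at +x. Origin at the centre of its underside.
- heel_yellow_back (a point): Middle of the rounded back end of the yellow heel block, 29 mm from its centre, 20 mm up.
- last_yellow: Wooden shoe last with a yellow band and yellow disc on its ankle end, 185 mm long (x), 62 mm wide, 91 mm high, loose. Origin in the middle of its underside.
- tab_blue: Blue disc 15 mm across and 2 mm thick on the press top, at one of the selector's three working detents (which one varies). Origin at its centre.
- heel_blue: Loose heel block, 58 (x) x 34 (y) x 40 mm high, about 90 g: brown leather with a blue rubber top 12 mm thick. Flat front at -x, half-round back (17 mm radius) at +x. Origin at the centre of its underside.
- heel_blue_back (a point): Middle of the rounded back end of the blue heel block, 29 mm from its centre, 20 mm up.
- last_blue: Wooden shoe last with a blue band and blue disc on its ankle end, 185 mm long (x), 62 mm wide, 91 mm high, loose. Origin in the middle of its underside.
Not all that is in view belongs to the job. Several things look just like the job_mat: the one meant starts farthest from the robot's base.

How it is judged (in metres and radians):
On the way, in this order (a step that is already met when the one before it is completed fails the run):
1. the heel block of the job's colour sits in the cradle, rounded back to the green wall (((horizontal distance between last_red and job_mat below 0.05 m and horizontal distance between heel_red and cradle below 0.008 m and z of heel_red in the frame of cradle between -0.004 and 0.004 m and angle between heel_red's own z axis and vertical below 0.08 rad and x of heel_red_back in the frame of cradle above 0.02 m and linear speed of heel_red below 0.03 m/s) or (horizontal distance between last_yellow and job_mat below 0.05 m and horizontal distance between heel_yellow and cradle below 0.008 m and z of heel_yellow in the frame of cradle between -0.004 and 0.004 m and angle between heel_yellow's own z axis and vertical below 0.08 rad and x of heel_yellow_back in the frame of cradle above 0.02 m and linear speed of heel_yellow below 0.03 m/s) or (horizontal distance between last_blue and job_mat below 0.05 m and horizontal distance between heel_blue and cradle below 0.008 m and z of heel_blue in the frame of cradle between -0.004 and 0.004 m and angle between heel_blue's own z axis and vertical below 0.08 rad and x of heel_blue_back in the frame of cradle above 0.02 m and linear speed of heel_blue below 0.03 m/s))), for 0.2 s.
2. the selector's pointer stands on the tab of the job's colour (((horizontal distance between last_red and job_mat below 0.05 m and horizontal distance between dial_pointer and tab_red below 0.007 m and velocity of joint dial between -0.1 and 0.1 rad/s) or (horizontal distance between last_yellow and job_mat below 0.05 m and horizontal distance between dial_pointer and tab_yellow below 0.007 m and velocity of joint dial between -0.1 and 0.1 rad/s) or (horizontal distance between last_blue and job_mat below 0.05 m and horizontal distance between dial_pointer and tab_blue below 0.007 m and velocity of joint dial between -0.1 and 0.1 rad/s))), for 0.2 s.
At the end, for the whole second after the job is handed in: Job-colour heel block upright on the cradle floor (within 8 mm of centre, 4 mm in height, 0.08 rad), rounded back to the green wall; selector pointer within 7 mm of the tab of that colour, still; other two heel blocks within 12 mm of their starts (((horizontal distance between last_red and job_mat below 0.05 m and horizontal distance between heel_red and cradle below 0.008 m and z of heel_red in the frame of cradle between -0.004 and 0.004 m and angle between heel_red's own z axis and vertical below 0.08 rad and x of heel_red_back in the frame of cradle above 0.02 m and linear speed of heel_red below 0.03 m/s and horizontal distance between dial_pointer and tab_red below 0.007 m and velocity of joint dial between -0.1 and 0.1 rad/s and distance of each of heel_yellow, heel_blue from where it was at the start of the episode below 0.012 m) or (horizontal distance between last_yellow and job_mat below 0.05 m and horizontal distance between heel_yellow and cradle below 0.008 m and z of heel_yellow in the frame of cradle between -0.004 and 0.004 m and angle between heel_yellow's own z axis and vertical below 0.08 rad and x of heel_yellow_back in the frame of cradle above 0.02 m and linear speed of heel_yellow below 0.03 m/s and horizontal distance between dial_pointer and tab_yellow below 0.007 m and velocity of joint dial between -0.1 and 0.1 rad/s and distance of each of heel_red, heel_blue from where it was at the start of the episode below 0.012 m) or (horizontal distance between last_blue and job_mat below 0.05 m and horizontal distance between heel_blue and cradle below 0.008 m and z of heel_blue in the frame of cradle between -0.004 and 0.004 m and angle between heel_blue's own z axis and vertical below 0.08 rad and x of heel_blue_back in the frame of cradle above 0.02 m and linear speed of heel_blue below 0.03 m/s and horizontal distance between dial_pointer and tab_blue below 0.007 m and velocity of joint dial between -0.1 and 0.1 rad/s and distance of each of heel_red, heel_yellow from where it was at the start of the episode below 0.012 m))); the robot touches nothing.
It fails at once if a last or another bystander was moved more than 25 mm (distance of any of rivet_tin, spool, awl, hammer, glue_jar, last_red, last_yellow, last_blue from where it was at the start of the episode above 0.025 m).
It fails at once if a heel block was dropped into the cradle (faster than 0.4 m/s within 50 mm of its floor) ((horizontal distance between heel_red and cradle below 0.03 m and z of heel_red in the frame of cradle below 0.05 m and linear speed of heel_red above 0.4 m/s) or (horizontal distance between heel_yellow and cradle below 0.03 m and z of heel_yellow in the frame of cradle below 0.05 m and linear speed of heel_yellow above 0.4 m/s) or (horizontal distance between heel_blue and cradle below 0.03 m and z of heel_blue in the frame of cradle below 0.05 m and linear speed of heel_blue above 0.4 m/s)).
It also fails if it takes over 72 s, if anything falls off the work surface, if the arm or the gripper's body presses on something with over 40 N, if the wrist force passes 120 N, or if a joint passes its speed limit or range.

## Working session

There is one attempt and no reset: what is moved stays moved. The work goes in short steps, each a Python script; the robot and the scene stay as the last script left them, time stands still between calls to the robot, and variables do not carry over. Pictures are saved under pics/ and viewed, and the job is handed in when it is done.

```bash
ls; mkdir -p pics; cat > h.py <<'E'
import numpy as np, cv2, sys
sys.path.insert(0,'.')
from cell import robot, grip, kin, viewer
def save(im,name): cv2.imwrite('pics/'+name+'.png',im[:,:,::-1])
def ray(info,px):
    K=np.array(info['camera_matrix'],float);k1=info['k1']
    d=np.array([(px[0]-K[0,2])/K[0,0],(px[1]-K[1,2])/K[1,1]]);u=d.copy()
    for _ in range(30): u=d/(1+k1*(u@u))
    R=np.array(info['R']);t=np.array(info['t'])
    o=-R.T@t; v=R.T@np.array([u[0],u[1],1.]); return o,v/np.linalg.norm(v)
def at_z(info,px,z):
    o,v=ray(info,px); return o+v*(z-o[2])/v[2]
def tri(obs):
    A=np.zeros((3,3));b=np.zeros(3)
    for i,p in obs:
        o,v=ray(i,p);M=np.eye(3)-np.outer(v,v);A+=M;b+=M@o
    X=np.linalg.solve(A,b)
    return X,[np.linalg.norm((np.eye(3)-np.outer(v,v))@(X-o)) for o,v in [ray(i,p) for i,p in obs]]
def proj(info,X):
    K=np.array(info['camera_matrix'],float);c=np.array(info['R'])@X+np.array(info['t']);u=c[:2]/c[2];u=u*(1+info['k1']*(u@u))
    return np.array([K[0,0]*u[0]+K[0,2],K[1,1]*u[1]+K[1,2]])
def toworld(info,c): return np.array(info['R']).T@(np.array(c)-np.array(info['t']))
E
python3 - <<'E'
from h import *
for n in ['scene','top','wrist']:
    save(viewer.read_camera(n),n+'0'); i=viewer.camera_info(n); print(n,i['camera_matrix'],i['k1'],-np.array(i['R']).T@np.array(i['t']))
    if n=='wrist': continue
    for nm in ['press','cradle','dial_axis','dial_pointer','rack','job_mat','rivet_tin','spool','awl','hammer','glue_jar','tab_red','tab_yellow','tab_blue','heel_red','heel_yellow','heel_blue','heel_red_back','heel_yellow_back','heel_blue_back','last_red','last_yellow','last_blue']:
        print(nm,[(np.round(toworld(i,d['at'])).astype(int).tolist(),np.round(proj(i,toworld(i,d['at']))).astype(int).tolist(),round(d['confidence'],2)) for d in viewer.pinpoint(nm,n)])
print(robot.observe())
E
```

```text
pics
scene [[446.60083338   0.         256.95548065]
 [  0.         446.60083338 196.42203865]
 [  0.           0.           1.        ]] -0.0622479966924812 [ 981.21733039 -836.01199354 1146.65596722]
press [([407, -133, -1], [211, 222], 0.65), ([585, 183, -2], [302, 180], 0.56)]
cradle [([578, 274, 55], [313, 153], 0.84), ([530, -282, 6], [217, 271], 0.53)]
dial_axis [([580, 100, 49], [291, 185], 0.74)]
dial_pointer [([588, 148, 49], [300, 177], 0.64)]
rack [([527, -278, 6], [217, 269], 0.68)]
job_mat [([422, 507, 6], [301, 114], 0.86), ([261, 303, 3], [241, 130], 0.62)]
rivet_tin [([589, 150, 50], [300, 176], 0.72), ([634, -160, 3], [268, 256], 0.65)]
spool [([406, -133, -3], [210, 222], 0.46)]
awl [([501, -322, 10], [201, 276], 0.25)]
hammer [([701, -333, 4], [259, 311], 0.76), ([549, -243, 5], [229, 264], 0.31)]
glue_jar [([767, 85, 0], [339, 219], 0.66)]
tab_red [([341, -281, 1], [166, 246], 0.63)]
tab_yellow [([637, -160, 1], [268, 257], 0.16)]
tab_blue []
heel_red [([505, -322, 9], [202, 277], 0.6)]
heel_yellow [([552, -242, 4], [230, 265], 0.7)]
heel_blue [([524, -281, 4], [
[... 2136 characters left out ...]
26802]
{'t': 2.45, 'joints': array([ 1.06900758,  0.46752022, -0.01157025,  1.6027178 ,  0.00602199,
        1.07140278, -0.05629308]), 'joint_velocities': array([-0.00072122,  0.001513  ,  0.00114459,  0.00016524,  0.00095385,
       -0.00157838, -0.00166484]), 'joint_torque': array([ 2.12139612e-04, -5.20405519e+01, -1.24067377e-02, -2.44049782e+01,
       -5.67202060e-02,  1.13548682e-02,  1.01665049e-05]), 'tcp_pos': array([ 287.79674401, -582.8096791 ,  214.57184473]), 'tcp_rot': array([ 1.96640986,  0.45909255, -1.96655756]), 'contact_force': array([ 0.22849254, -0.75388962,  0.13608055]), 'wrist_torque': array([ 0.02416993, -0.01457831, -0.0156806 ]), 'grip_width': 0.9981119932256395}
```

View images.

View pics/scene0.png

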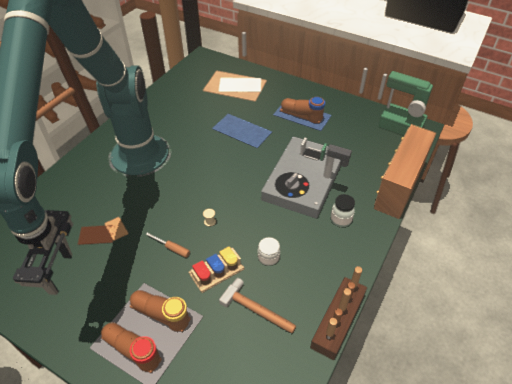

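View pics/top0.png

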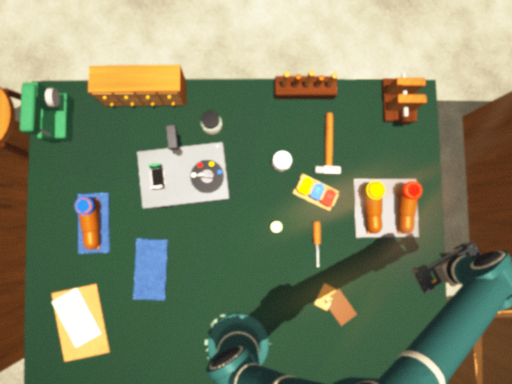

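View pics/wrist0.png

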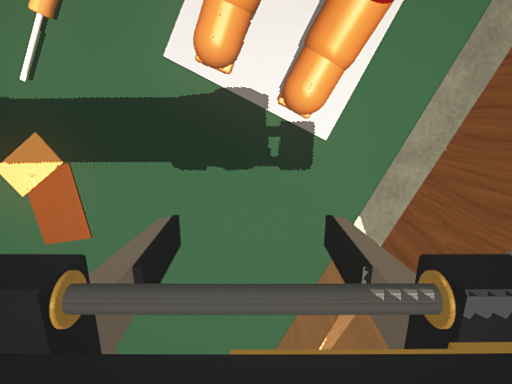

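Job colour is blue: the farther mat (top 93,222) carries the last with blue disc (top 84,205). The blue block is in the rack's middle bay (top 317,190); blue things that could be confused with it are the empty mat (150,269), the blue last (84,205) and the blue tab on the selector. Next I'll check the reach and take wrist views.

```bash
cat >> h.py <<'E'
from scipy.spatial.transform import Rotation as Ro
def down(th):
    c,s=np.cos(th),np.sin(th)
    return Ro.from_matrix(np.array([[0,c,s],[0,s,-c],[-1,0,0]])).as_rotvec()
def pix(i,X): return np.round(proj(i,np.array(X,float)),1).tolist()
E
python3 - <<'E'
from h import *
o=robot.observe();M=Ro.from_rotvec(o['tcp_rot']).as_matrix();print(M.round(2))
i=viewer.camera_info('wrist');R=np.array(i['R']);print('cam axes',R.round(2)); c=-R.T@np.array(i['t']);print('cam in tool',M.T@(c-o['tcp_pos']))
print('opt axis in tool',M.T@R[2])
for nm,p in dict(rack=(529,-284,60),cradle=(577,271,100),dial=(581,101,100),bench=(480,-10,60),rackhi=(500,-270,260)).items():
    r=[]
    for d in range(-180,180,15):
        q=kin.ik(np.array(p,float),down(np.radians(d)))
        r.append((d,None if q is None else (round(q[0],1),round(q[6],1))))
    print(nm,[x for x in r if x[1]])
E
```

```text
[[-0.    0.44 -0.9 ]
 [-0.   -0.9  -0.44]
 [-1.   -0.    0.  ]]
cam axes [[ 0.44 -0.9  -0.  ]
 [-0.87 -0.43  0.25]
 [-0.23 -0.11 -0.97]]
cam in tool [-170.29661844    0.51300677  -71.24833714]
opt axis in tool [ 9.67024722e-01 -8.49313010e-04  2.54681104e-01]
rack [(-180, (np.float64(0.2), np.float64(-2.5))), (-165, (np.float64(0.3), np.float64(-2.3))), (-150, (np.float64(0.3), np.float64(-2.0))), (-135, (np.float64(0.3), np.float64(-1.8))), (-120, (np.float64(0.4), np.float64(-1.6))), (-105, (np.float64(0.4), np.float64(-1.4))), (-90, (np.float64(0.5), np.float64(-1.2))), (-75, (np.float64(0.5), np.float64(-0.9))), (-60, (np.float64(0.5), np.float64(-0.7))), (-45, (np.float64(0.6), np.float64(-0.5))), (-30, (np.float64(0.6), np.float64(-0.2))), (-15, (np.float64(0.6), np.float64(0.0))), (0, (np.float64(0.7), np.float64(0.2))), (15, (np.float64(0.7), np.float64(0.5))), (30, (np.float64(0.7), np.float64(0.7))), (45, (np.float64(0.8), np.float64(0.9))), (60, (np.float64(0.8), np.float64(1.2))), (75, (np.float64(0.8), np.float64(1.4))), (90, (np.float64(0.9), np.float64(1.6))), (105, (n
[... 3726 characters left out ...]
float64(-0.9))), (-60, (np.float64(0.6), np.float64(-0.7))), (-45, (np.float64(0.6), np.float64(-0.4))), (-30, (np.float64(0.6), np.float64(-0.2))), (-15, (np.float64(0.7), np.float64(0.1))), (0, (np.float64(0.7), np.float64(0.3))), (15, (np.float64(0.8), np.float64(0.6))), (30, (np.float64(0.8), np.float64(0.8))), (45, (np.float64(0.8), np.float64(1.1))), (60, (np.float64(0.9), np.float64(1.3))), (75, (np.float64(0.9), np.float64(1.6))), (90, (np.float64(1.0), np.float64(1.8))), (105, (np.float64(1.0), np.float64(2.0))), (120, (np.float64(1.3), np.float64(2.0))), (135, (np.float64(1.3), np.float64(2.2))), (150, (np.float64(1.3), np.float64(2.5))), (165, (np.float64(0.2), np.float64(-2.9)))]
```

```bash
cat > look.py <<'E'
from h import *
import pickle
D={}
def look(tag,p,th):
    robot.movep(np.array(p,float),down(th)); robot.hold(0.15)
    i=viewer.camera_info('wrist'); im=viewer.read_camera('wrist'); save(im,tag); 
    D[tag]=dict(info=i,im=im); return i
def pins(tag,i,names):
    for n in names:
        r=[(np.round(toworld(i,d['at']),1).tolist(),pix(i,toworld(i,d['at'])),round(d['confidence'],2)) for d in viewer.pinpoint(n,'wrist')]
        print(tag,n,r)
E
python3 - <<'E'
from look import *
t=np.radians(-28)
i=look('rA',(529,-284,190),t); pins('rA',i,['rack','heel_blue','heel_blue_back'])
i=look('rB',(590,-250,190),t); pins('rB',i,['rack','heel_blue','heel_blue_back'])
P=['press','cradle','dial_axis','dial_pointer','tab_red','tab_yellow','tab_blue']
i=look('pA',(570,230,230),np.pi/2); pins('pA',i,P)
i=look('pB',(570,120,230),np.pi/2); pins('pB',i,P)
pickle.dump(D,open('D.pkl','wb')); print(robot.observe()['t'])
E
```

```text
rA rack [([525.4, -281.2, -1.0], [248.4, 169.0], 0.65)]
rA heel_blue [([549.6, -238.0, 3.1], [249.0, 129.5], 0.68), ([527.6, -278.7, 7.9], [248.8, 167.8], 0.62)]
rA heel_blue_back [([556.9, -292.9, 28.6], [276.5, 169.9], 0.97)]
rB rack [([527.7, -279.1, -3.7], [221.3, 210.1], 0.57), ([507.3, -319.5, 5.3], [222.2, 244.3], 0.32)]
rB heel_blue [([527.4, -279.1, 7.5], [220.2, 213.1], 0.64), ([703.2, -334.1, -3.5], [359.5, 185.5], 0.48)]
rB heel_blue_back [([555.3, -292.5, 28.6], [243.6, 217.9], 0.78)]
pA press [([587.8, 184.8, 2.2], [221.0, 178.6], 0.81)]
pA cradle [([577.7, 272.8, 45.9], [287.1, 178.3], 0.63), ([426.7, 507.2, 5.1], [471.0, 55.1], 0.42)]
pA dial_axis [([581.0, 96.9, 52.0], [145.9, 182.1], 0.74)]
pA dial_pointer [([588.7, 147.0, 48.3], [187.2, 187.3], 0.76), ([423.7, 503.3, 1.8], [466.5, 53.1], 0.71)]
pA tab_red [([620.0, 120.7, 49.5], [168.0, 211.2], 0.66)]
pA tab_yellow [([621.9, 119.9, 48.9], [167.6, 212.5], 0.55), ([623.2, 87.8, 48.5], [143.0, 213.3], 0.48)]
pA tab_blue [([597.8, 56.3, 51.2], [115.3, 195.0], 0.56)]
pB press []
pB cradle [([574.6, 271.7, 46.6], [371.1, 176.8], 0.81)]
pB dial_axis [([583.0, 101.3, 52.8], [235.5, 184.0], 0.55)]
pB dial_pointer []
pB tab_red [([621.2, 120.5, 51.4], [250.8, 212.8], 0.45)]
pB tab_yellow [([623.0, 87.4, 49.2], [225.1, 213.5], 0.55)]
pB tab_blue [([597.4, 56.1, 52.5], [199.6, 195.0], 0.63)]
8.3417
```

```bash
python3 - <<'E'
import cv2
for n,(x0,y0,x1,y1) in dict(rA=(180,100,320,240),rB=(150,140,290,280),pA=(70,120,350,260),pB=(150,120,430,260)).items():
    im=cv2.imread(f'pics/{n}.png')[y0:y1,x0:x1]; s=800//(x1-x0) if x1-x0>200 else 4
    cv2.imwrite(f'pics/{n}_c.png',cv2.resize(im,None,fx=s,fy=s,interpolation=cv2.INTER_CUBIC))
E
```

```text
(no output)
```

View pics/rA_c.png

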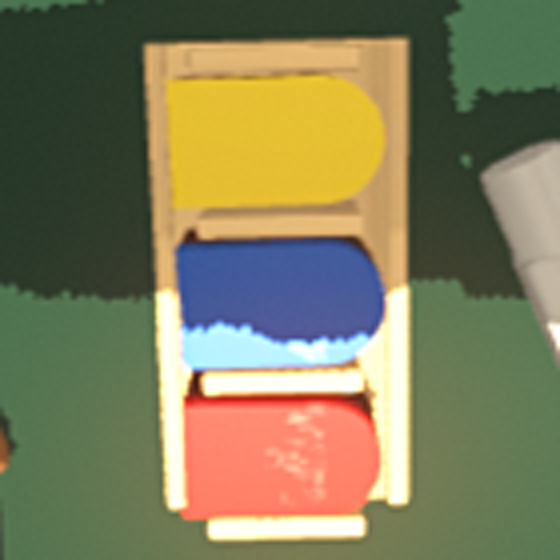

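View pics/rB_c.png

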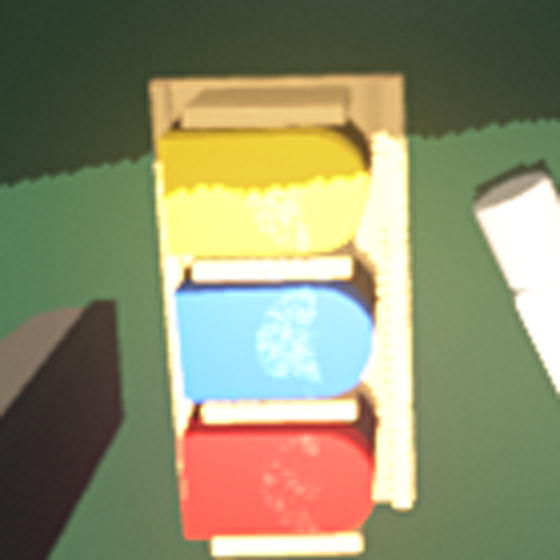

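View pics/pA_c.png

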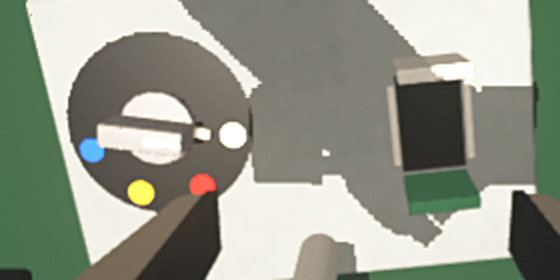

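View pics/pB_c.png

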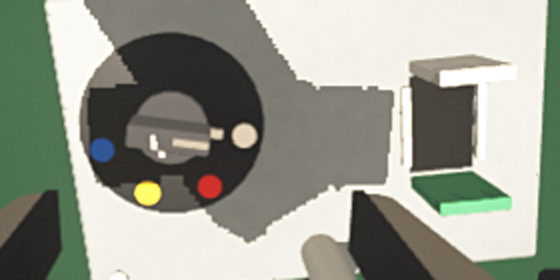

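Wrist crops: the rack has yellow, blue and red blocks, with blue in the middle (rA ~250,170) and all rounded backs pointing image-right (+x). On the selector, clockwise from white the order is red, yellow, blue, so blue is the last detent (2.693). I'll take closer views of the cradle and dial for exact measurements.

```bash
python3 - <<'E'
from look import *
D.update(pickle.load(open('D.pkl','rb')))
look('dE',(570,110,190),np.pi/2)
look('cC',(565,245,190),np.pi/2)
look('cD',(565,295,190),np.pi/2)
pickle.dump(D,open('D.pkl','wb'));print(robot.observe()['t'])
# blue block
A=D['rA']['info'];B=D['rB']['info']
for n,a,b in [('FL',(224.5,161.3),(194.5,212.5)),('FR',(225.8,192),(196.8,240)),('tip',(276.3,175),(243.3,225))]:
    X,e=tri([(A,a),(B,b)]);print(n,X.round(1),np.round(e,2),'z46:',at_z(A,a,46).round(1),at_z(B,b,46).round(1))
# tabs
def blobs(tag,lo,hi,near,r=14):
    im=D[tag]['im'];hsv=cv2.cvtColor(im,cv2.COLOR_RGB2HSV);m=cv2.inRange(hsv,np.array(lo),np.array(hi))
    n,l,s,c=cv2.connectedComponentsWithStats(m)
    ok=[(c[k],s[k,4]) for k in range(1,n) if s[k,4]>15 and np.hypot(*(c[k]-near))<r]
    return max(ok,key=lambda q:q[1]) if ok else None
exp=dict(white=(588,148,52),red=(621,120.5,52),yellow=(622.5,87.5,52),blue=(597.5,56.2,52))
col=dict(red=((0,120,80),(8,255,255)),yellow=((20,110,80),(35,255,255)),blue=((100,110,60),(125,255,255)))
for n in col:
    obs=[]
    for tag in ['pA','pB','dE']:
        b=blobs(tag,*col[n],proj(D[tag]['info'],np.array(exp[n],float)))
        if b: obs.append((D[tag]['info'],b[0])); print(n,tag,b[0].round(1),b[1],at_z(D[tag]['info'],b[0],52).round(1))
    if len(obs)>1: X,e=tri(obs);print(n,X.round(1),np.round(e,1))
for n,(x0,y0,x1,y1) in dict(dE=(170,110,310,250),cC=(200,100,340,240),cD=(160,100,300,240)).items():
    im=cv2.imread(f'pics/{n}.png')[y0:y1,x0:x1]
    cv2.imwrite(f'pics/{n}_c.png',cv2.resize(im,None,fx=4,fy=4,interpolation=cv2.INTER_CUBIC))
E
```

```text
10.1417
FL [ 511.2 -254.4   44.7] [0.66 0.66] z46: [ 511.1 -253.8   46. ] [ 512.  -254.7   46. ]
FR [ 494.5 -286.4   41.2] [0.67 0.67] z46: [ 495.2 -284.9   46. ] [ 496.7 -285.5   46. ]
tip [ 554.5 -294.2   46.9] [0.15 0.15] z46: [ 554.4 -294.3   46. ] [ 554.4 -294.7   46. ]
red pA [170.7 211.9] 116 [620.1 124.8  52. ]
red pB [254.4 212.8] 128 [621. 125.  52.]
red dE [264.4 223.1] 156 [620.9 125.1  52. ]
red [620.3 125.1  53. ] [0.5 0.3 0.2]
yellow pA [140.  215.9] 133 [625.5  85.1  52. ]
yellow pB [223.4 216. ] 132 [625.4  85.4  52. ]
yellow dE [229.7 226.6] 158 [625.3  85.3  52. ]
yellow [625.2  85.4  52.5] [0.1 0.1 0.1]
blue pA [115.3 194.8] 118 [597.4  56.7  52. ]
blue pB [200.5 194.5] 120 [596.9  57.2  52. ]
blue dE [204.4 203. ] 152 [596.9  57.3  52. ]
blue [596.6  57.5  53.4] [0.4 0.2 0.2]
```

View pics/dE_c.png

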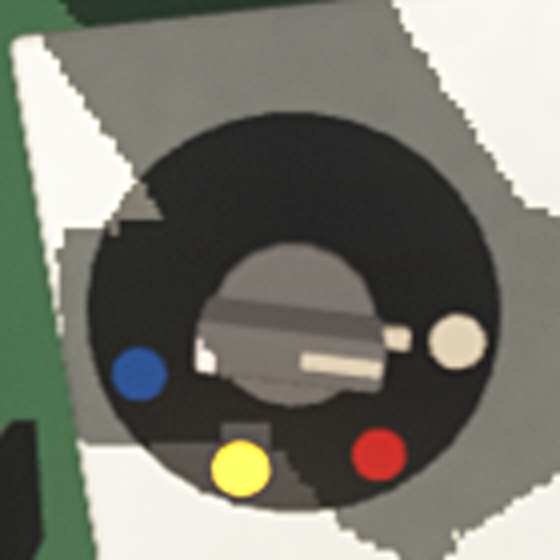

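View pics/cC_c.png

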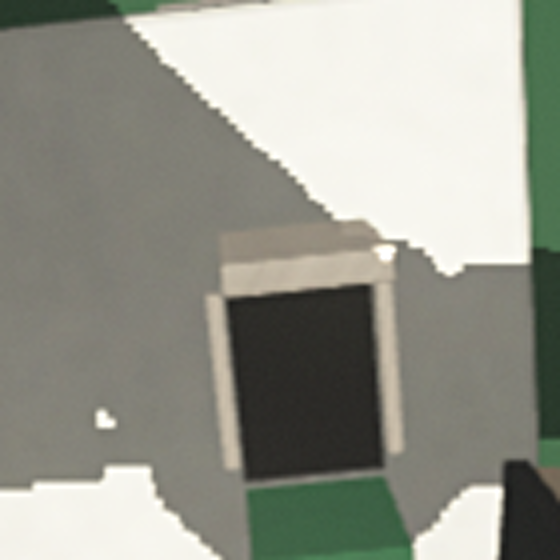

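View pics/cD_c.png

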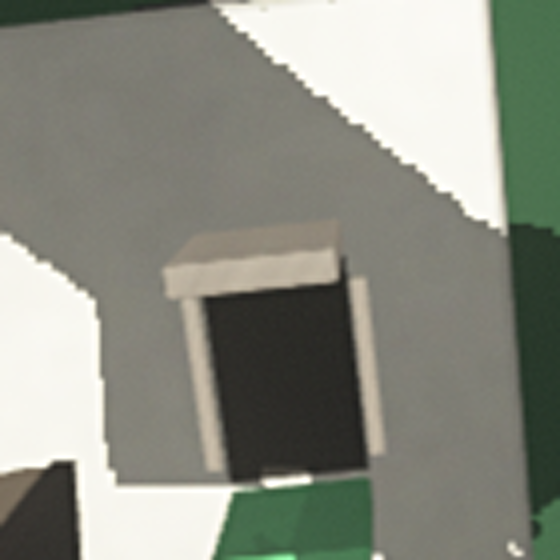

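```bash
python3 - <<'E'
from look import *
from scipy.optimize import least_squares
D=pickle.load(open('D.pkl','rb'))
C=D['cC']['info'];Dd=D['cD']['info'];E=D['dE']['info']
fc=lambda p:(p[0]/4+200-.375,p[1]/4+100-.375)
fd=lambda p:(p[0]/4+160-.375,p[1]/4+100-.375)
fe=lambda p:(p[0]/4+170-.375,p[1]/4+110-.375)
w=at_z(E,fe((457,340)),52);print('white',w)
T=dict(w=w[:2],r=(620.8,125.1),y=(625.3,85.3),b=(596.9,57.2))
an=[0,.898,1.795,2.693]
def res(p): return np.concatenate([np.array(t)-(p[:2]+46*np.array([np.cos(p[2]+1.346-a),np.sin(p[2]+1.346-a)])) for t,a in zip(T.values(),an)])
s=least_squares(res,[582,101,.1]);print('dial',s.x,s.fun.round(1))
for n,c,d in [('TL',(220,265),(165,268)),('TR',(392,250),(337,250)),('BL',(224,294),(168,298)),('BR',(395,280),(340,282)),('floorL',(245,479),(228,481)),('floorR',(383,468),(368,470)),('rail L in top',(228,298),(208,300)),('rail R',(373,287),(347,290))]:
    X,e=tri([(C,fc(c)),(Dd,fd(d))]);z=100 if n[1] in 'LR' else 50
    print(n,X.round(1),np.round(e,1),z,at_z(C,fc(c),z).round(1),at_z(Dd,fd(d),z).round(1))
# housing edge yaw: right (+y) edge cC, top z=50
for f,i,a,b in [(fc,C,(522,20),(532,250)),(fd,Dd,(492,30),(524,400)),(fe,E,(15,60),(97,545)),(fc,C,(20,30),(500,0)),(fe,E,(60,32),(380,2))]:
    p,q=at_z(i,f(a),50),at_z(i,f(b),50);v=q-p;print(p.round(1),q.round(1),np.degrees(np.arctan2(v[1],v[0])).round(2))
E
```

```text
white [586.98044436 146.49103852  52.        ]
dial [5.81811390e+02 1.00676638e+02 1.10863939e-01] [-0.1  0.1 -0.   0.   0.1 -0.1 -0.  -0. ]
TL [541.6 245.4  95.9] [0.2 0.2] 100 [540.7 245.4 100. ] [541.1 246.1 100. ]
TR [537.9 285.4  95. ] [0.1 0.1] 100 [537.3 284.6 100. ] [537.  285.5 100. ]
BL [548.  246.3  98.9] [0.3 0.3] 100 [547.4 246.3 100. ] [548.1 246.5 100. ]
BR [544.9 286.   96.8] [0.1 0.1] 100 [544.2 285.5 100. ] [544.4 286.1 100. ]
floorL [610.  252.9  54.3] [0.1 0.1] 50 [611.5 253.   50. ] [611.8 252.3  50. ]
floorR [608.3 292.4  50.2] [0.1 0.1] 50 [608.2 292.4  50. ] [608.5 292.4  50. ]
rail L in top [559.5 248.1  46.8] [0.1 0.1] 50 [558.7 248.   50. ] [558.9 248.5  50. ]
rail R [554.7 286.8  56.3] [0.3 0.3] 50 [555.7 287.7  50. ] [556.2 286.7  50. ]
[485.4 323.9  50. ] [545.5 330.6  50. ] 6.37
[487.7 324.6  50. ] [587.7 336.2  50. ] 6.58
[510.8  27.7  50. ] [650.5  42.4  50. ] 6.02
[487.7 193.9  50. ] [480.5 317.9  50. ] 93.36
[503.6  40.   50. ] [495.9 123.9  50. ] 95.24
```

```bash
python3 - <<'E'
from look import *
D=pickle.load(open('D.pkl','rb'))
A=D['rA']['info']
for p in [(480,180),(505,260),(545,140)]: print('hammer', at_z(A,(p[0]/4+180,p[1]/4+100),20).round(0))
c=np.array([529.1,-282.1]);th=-.459;
for s in(-1,1): print('finger outer',c+s*60*np.array([np.cos(th),np.sin(th)]))
robot.movep(np.array([*c,190.]),down(th)); grip(0.88,20)
robot.servo_line(np.array([*c,60.]),200)
f0=robot.observe()['contact_force']
robot.servo_line(np.array([*c,17.]),60)
o=robot.observe();print(o['t'],o['tcp_pos'],o['contact_force']-f0,o['grip_width'])
E
```

```text
hammer [ 595. -281.   20.]
hammer [ 591. -306.   20.]
hammer [ 616. -280.   20.]
finger outer [ 475.31024015 -255.51689004]
finger outer [ 582.88975985 -308.68310996]
14.25 [ 529.34369716 -282.11387611   17.11231811] [ 0.786915   -0.29171399 -0.64176956] 0.8832207566840755
```

```bash
python3 - <<'E'
from look import *
f0=robot.observe()['contact_force']
grip(0.0,20); o=robot.observe();print(o['grip_width'],o['grip_width']*92,o['contact_force']-f0)
save(viewer.read_camera('wrist'),'g1')
p=o['tcp_pos'].copy(); robot.servo_line(np.array([529.1,-282.1,75.]),80)
robot.hold(.1);o=robot.observe();print(o['t'],o['tcp_pos'],o['grip_width'],o['contact_force']-f0)
save(viewer.read_camera('wrist'),'g2')
E
python3 -c "
import cv2,numpy as np
a=cv2.imread('pics/g1.png');b=cv2.imread('pics/g2.png');cv2.imwrite('pics/g12.png',np.hstack([a[100:350,60:450],b[100:350,60:450]]))"
```

```text
0.6287764073248032 57.847429473881895 [-2.02704322 -0.01567608  1.29548488]
15.7417 [ 528.59911215 -281.89685587   74.32775543] 0.6293042607423054 [-0.42719579  0.34341744 -0.80628008]
```

View pics/g12.png

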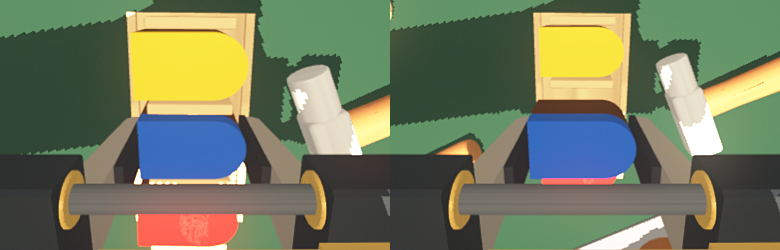

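The picture shows the blue block gripped by its ends and lifted clear, with the yellow and red blocks left in place. Next I set it down on open bench to regrip it across its sides.

```bash
python3 - <<'E'
from look import *
psi=.111
robot.servo_line(np.array([529.1,-282.1,130.]),200)
robot.servo_line(np.array([460,-40,130.]),200,down(psi))
robot.servo_line(np.array([460,-40,25.]),150)
robot.hold(.15);f0=robot.observe()['contact_force']
for z in np.arange(16,8,-1.):
    robot.servo_line(np.array([460,-40,z]),30); f=robot.observe()['contact_force']-f0
    print(z,robot.observe()['tcp_pos'][2],f.round(1))
    if f[2]>3: break
grip(0.85); robot.servo_line(np.array([460,-40,110.]),200)
robot.movep(np.array([460,-40,150.]),down(psi+np.pi/2)); robot.hold(.1)
i=viewer.camera_info('wrist');im=viewer.read_camera('wrist');save(im,'b1')
for n in ['heel_blue','heel_blue_back']: print(n,[(toworld(i,d['at']).round(1),pix(i,toworld(i,d['at'])),d['confidence']) for d in viewer.pinpoint(n,'wrist')])
pickle.dump(dict(info=i,im=im),open('b1.pkl','wb'));print(robot.observe()['t'],robot.observe()['tcp_pos'])
E
```

```text
16.0 15.79287431423812 [0.3 0.2 0.1]
15.0 14.996071470279894 [-0.4  0.3 -1.1]
14.0 13.96327556244184 [ 1.4  0.9 -0.5]
13.0 12.958547172158617 [-0.   0.2 -0.7]
12.0 11.957113699895043 [-0.3  0.1  0.3]
11.0 11.228373251572464 [-0.3  0.   4. ]
heel_blue [(array([462.2, -38.7,   5.1]), [252.9, 181.9], 0.58)]
heel_blue_back []
23.0 [459.94916623 -39.90959517 149.91048017]
```

View pics/b1.png

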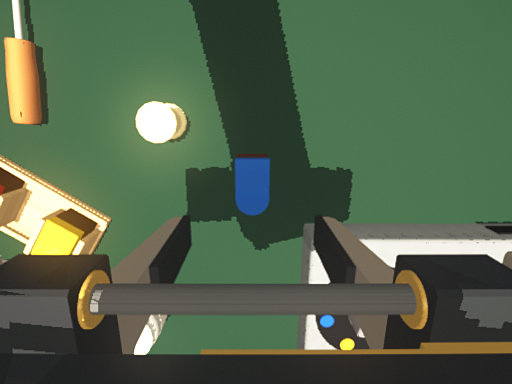

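```bash
python3 - <<'E'
from look import *
d=pickle.load(open('b1.pkl','rb'));i=d['info']
m=cv2.inRange(cv2.cvtColor(d['im'],cv2.COLOR_RGB2HSV),np.array((100,110,60)),np.array((125,255,255)));m[:,300:]=0;m[:150]=0
n,l,s,c=cv2.connectedComponentsWithStats(m);k=1+np.argmax(s[1:,4]);print(s[k])
ys,xs=np.where(l==k);P=np.array([at_z(i,(x,y),40)[:2] for x,y in zip(xs,ys)])
ps=.111;ex=np.array([np.cos(ps),np.sin(ps)]);ey=np.array([-ex[1],ex[0]])
a=P@ex;b=P@ey;print('x ext',a.min(),a.max(),a.max()-a.min(),'y',b.min(),b.max(),b.max()-b.min())
cc=ex*(a.min()+a.max())/2+ey*(b.min()+b.max())/2;print('centre',cc)
E
```

```text
[ 234  158   36   58 1895]
x ext 422.91878486579867 481.8135166365464 58.89473177074774 y -108.41905193310001 -73.42984803678341 34.989203896316596
centre [459.65411078 -40.25529022]
```

```bash
python3 - <<'E'
from look import *
psi=.111
robot.servo_line(np.array([460,-40,14.]),130)
grip(0.0,25);o=robot.observe();print('w',o['grip_width']*92)
robot.servo_line(np.array([460,-40,150.]),200)
robot.servo_line(np.array([577.8,270,150.]),200)
robot.servo_line(np.array([577.8,270,122.]),100);robot.hold(.2)
o=robot.observe();print(o['t'],o['tcp_pos'],o['grip_width']*92)
i=viewer.camera_info('wrist');im=viewer.read_camera('wrist');save(im,'c1');save(viewer.read_camera('scene'),'c1s')
a=cv2.imread('pics/c1.png')[100:300,130:380];b=cv2.imread('pics/c1s.png')[110:230,240:390]
cv2.imwrite('pics/c1v.png',np.hstack([cv2.resize(a,(500,400)),cv2.resize(b,(300,240)).copy() if 0 else np.vstack([cv2.resize(b,(300,240)),np.zeros((160,300,3),np.uint8)])]))
pickle.dump(dict(info=i,im=im),open('c1.pkl','wb'))
E
```

```text
w 34.191491824430436
28.2083 [578.01404795 270.29848915 122.41681297] 33.72066948908856
```

View pics/c1v.png

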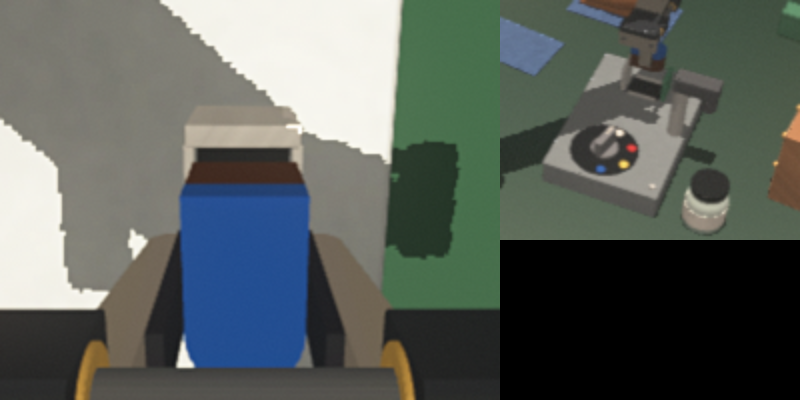

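```bash
python3 - <<'E'
from look import *
i=pickle.load(open('c1.pkl','rb'))['info']
X=at_z(i,(130+243.5/2,100+147/2),100);print('front wall inner mid',X, '-> cradle',X[:2]+33*np.array([np.cos(.111),np.sin(.111)]))
T=np.array([577.8,270])
robot.servo_line(np.array([*T,80.]),80);robot.hold(.2);f0=robot.observe()['contact_force']
for z in [75,71,69,68,67,66,65,64.5,64,63.5,63,62.5]:
    robot.servo_line(np.array([*T,z]),30);o=robot.observe();f=o['contact_force']-f0
    print(z,o['tcp_pos'].round(1),f.round(1))
    if f[2]>3 or np.linalg.norm(f)>8: break
print(o['t'],o['grip_width']*92)
save(viewer.read_camera('wrist'),'c2');save(viewer.read_camera('scene'),'c2s')
a=cv2.imread('pics/c2.png')[100:300,130:380];b=cv2.imread('pics/c2s.png')[110:230,240:390]
cv2.imwrite('pics/c2v.png',np.hstack([cv2.resize(a,(500,400)),np.vstack([cv2.resize(b,(300,240)),np.zeros((160,300,3),np.uint8)])]))
E
```

```text
front wall inner mid [546.41348199 266.33616381 100.        ] -> cradle [579.21039414 269.99164648]
75 [577.6 269.8  74.7] [ 0.2 -0.9  0.5]
71 [577.6 269.9  70.7] [ 1.  -0.4 -0. ]
69 [577.7 270.   68.9] [ 0.7 -0.2  0.4]
68 [577.8 270.   68. ] [-0.1 -0.7 -0.1]
67 [577.8 270.   67. ] [ 0.5 -0.  -0.2]
66 [577.8 270.   65.9] [ 0.5 -1.2  0.4]
65 [577.8 270.   64.9] [ 0.3 -0.9 -1.1]
64.5 [577.8 270.   64.5] [ 1.  -0.3 -0.4]
64 [577.9 270.1  64.1] [ 1.  -0.2 -0. ]
63.5 [577.9 270.1  64.1] [-0.7 -1.9  5. ]
31.7833 34.02504494179497
```

View pics/c2v.png

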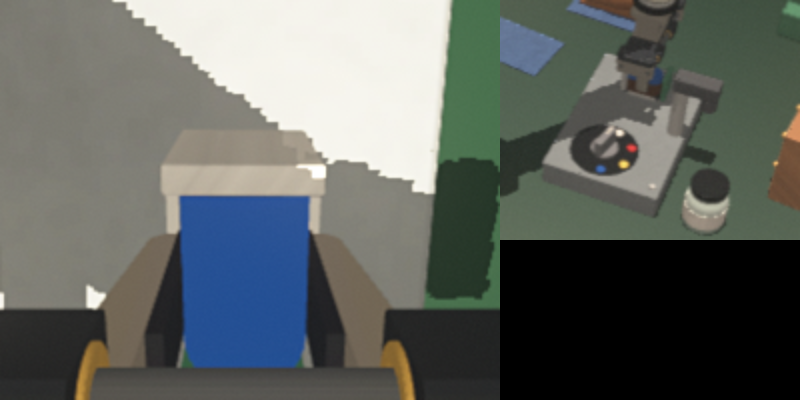

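```bash
python3 - <<'E'
from look import *
grip(0.55); robot.servo_line(np.array([577.8,270,190.]),150);robot.hold(.1)
i=viewer.camera_info('wrist');im=viewer.read_camera('wrist');save(im,'c3')
ps=.111
m=cv2.inRange(cv2.cvtColor(im,cv2.COLOR_RGB2HSV),np.array((100,110,60)),np.array((125,255,255)));m[:,330:]=0;m[:,:180]=0
n,l,s,c=cv2.connectedComponentsWithStats(m);k=1+np.argmax(s[1:,4]);print(s[k])
ys,xs=np.where(l==k);P=np.array([at_z(i,(x,y),90)[:2] for x,y in zip(xs,ys)])
ex=np.array([np.cos(ps),np.sin(ps)]);ey=np.array([-ex[1],ex[0]]);a=P@ex;b=P@ey
print(a.max()-a.min(),b.max()-b.min(),'centre',ex*(a.min()+a.max())/2+ey*(b.min()+b.max())/2)
o=robot.observe();print(o['t'],o['joints'].round(2))
for q in [0,.45,.898,1.35,1.795,2.25,2.693]:
    j=kin.ik(np.array([581.8,100.7,64.]),down(ps+1.346+np.pi/2-q));print(q,None if j is None else j.round(2))
cv2.imwrite('pics/c3v.png',cv2.resize(cv2.imread('pics/c3.png')[100:300,130:380],(750,600)))
E
```

```text
[ 235  161   36   59 1949]
57.951306462953426 33.70150781180257 centre [577.71758455 269.60939538]
33.4667 [ 0.1   0.64 -0.86  1.62  0.53  1.13  0.79]
0 [ 0.5   0.86 -1.04  1.81  0.88  1.02  2.12]
0.45 [ 0.45  0.8  -0.95  1.81  0.8   0.96  1.72]
0.898 [ 0.39  0.76 -0.86  1.82  0.72  0.91  1.33]
1.35 [ 0.34  0.72 -0.77  1.82  0.64  0.88  0.93]
1.795 [ 0.28  0.68 -0.69  1.82  0.57  0.84  0.55]
2.25 [ 0.22  0.65 -0.6   1.83  0.49  0.82  0.15]
2.693 [ 0.15  0.63 -0.5   1.83  0.41  0.79 -0.23]
```

View pics/c3v.png

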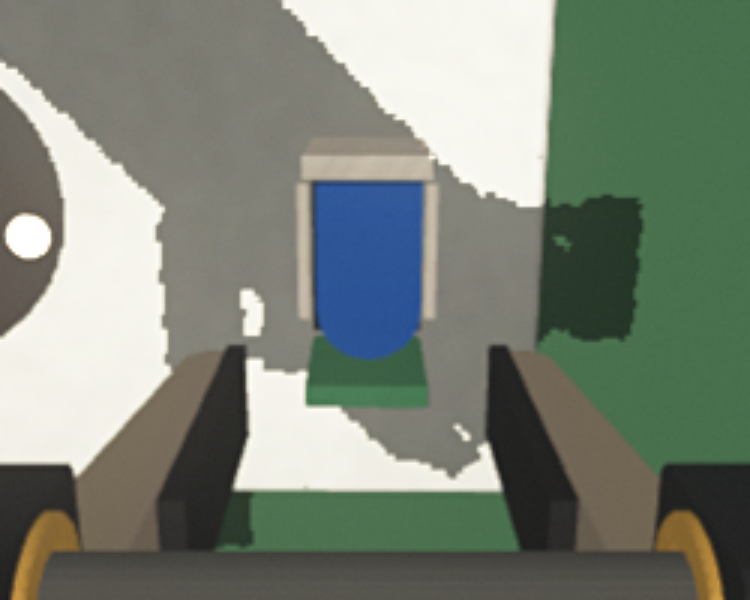

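Block seated: centre (577.7, 269.6) against cradle (578, 270), rounded back towards the green wall. Now the selector.

```bash
python3 - <<'E'
from look import *
ps=.111;C=np.array([581.8,100.7]);th0=ps+1.346+np.pi/2
robot.servo_line(np.array([*C,190.]),220,down(th0)); grip(0.45)
robot.servo_line(np.array([*C,100.]),200)
robot.hold(.1);f0=robot.observe()['contact_force']
robot.servo_line(np.array([*C,64.]),100);o=robot.observe();print(o['t'],o['tcp_pos'].round(1),(o['contact_force']-f0).round(1))
grip(0.0,20);o=robot.observe();print('w',o['grip_width']*92,(o['contact_force']-f0).round(1),o['t'])
for q in np.append(np.arange(.18,2.6,.18),2.693):
    robot.servo_line(np.array([*C,64.]),60,down(th0-q))
    o=robot.observe();f=o['contact_force']-f0
    print(round(q,2),o['tcp_pos'].round(1),f.round(1),o['wrist_torque'].round(2),round(o['t'],2))
    if np.linalg.norm(f)>35: print('STOP');break
E
```

```text
36.5167 [581.4 100.9  63.4] [ 1.5 -0.6  0.2]
w 13.813735505707529 [ 0.1 -1.2  0.5] 37.0417
0.18 [582.1 100.7  64.3] [ 0.8 -0.2  2. ] [ 0.07 -0.26  0.03] 37.38
0.36 [582.1 100.7  64.3] [ 1.5 -0.6  3.2] [-0.   -0.23  0.08] 37.71
0.54 [582.  100.8  64.3] [ 1.2 -0.8  4.4] [-0.02 -0.21 -0.14] 38.04
0.72 [582.  100.8  64.3] [ 0.6 -0.5  6.2] [-0.01 -0.18 -0.11] 38.38
0.9 [582.  100.8  64.3] [ 0.1 -0.7  6.7] [ 0.04 -0.18 -0.03] 38.71
1.08 [582.  100.9  64.3] [ 0.1 -0.7  6.3] [-0.01 -0.16  0.04] 39.04
1.26 [582.  100.9  64.3] [ 0.8 -1.   6.4] [ 0.03 -0.16  0.01] 39.38
1.44 [582.  101.   64.3] [-0.6 -1.5  6.8] [ 0.04 -0.15 -0.02] 39.71
1.62 [581.9 101.1  64.3] [-0.3 -0.5  6.6] [ 0.05 -0.13 -0.11] 40.04
1.8 [582.  101.1  64.3] [ 1.7 -0.4  7. ] [ 0.07 -0.16 -0.02] 40.38
1.98 [582.  101.2  64.3] [-0.2 -0.4  6.5] [-0.03 -0.17  0.06] 40.71
2.16 [582.  101.1  64.2] [-0.2 -0.6  6.7] [-0.03 -0.2   0.02] 41.04
2.34 [582.1 101.2  64.2] [ 0.1 -0.6  6.9] [ 0.   -0.2  -0.03] 41.38
2.52 [582.1 101.2  64.3] [ 0.9 -0.8  7.6] [-0.01 -0.29 -0.06] 41.71
2.69 [582.1 101.3  64.3] [0.8 0.2 5.9] [ 0.07 -0.22 -0.03] 42.03
```

Wrist torque showed the detents passing. Release, lift and look.

```bash
python3 - <<'E'
from look import *
C=np.array([581.8,100.7])
robot.hold(.2);grip(0.45);robot.servo_line(np.array([*C,120.]),120);robot.servo_line(np.array([*C,200.]),200)
robot.movep(np.array([560.,170,230]),down(np.pi/2));robot.hold(.2)
save(viewer.read_camera('wrist'),'f1');i=viewer.camera_info('wrist')
for n in ['dial_pointer','tab_blue','heel_blue','cradle']: print(n,[(toworld(i,d['at']).round(1),round(d['confidence'],2)) for d in viewer.pinpoint(n,'wrist')])
save(viewer.read_camera('top'),'f1t');o=robot.observe();print(o['t'],o['contact_force'])
cv2.imwrite('pics/f1v.png',cv2.resize(cv2.imread('pics/f1.png')[110:290,110:380],(800,533),interpolation=cv2.INTER_CUBIC))
a,b=[cv2.imread(f'pics/{n}.png')[90:270,60:440] for n in('top0','f1t')]
cv2.imwrite('pics/f1tv.png',cv2.resize(np.vstack([a,b]),(608,576)))
E
```

```text
dial_pointer [(array([599.3,  57.6,  52.5]), 0.66), (array([574.7, 275.2,  48.4]), 0.29)]
tab_blue [(array([599.1,  56.5,  54.2]), 0.62), (array([597.3,  59.4,  50.5]), 0.54)]
heel_blue [(array([576.5, 269.3,  52.6]), 0.76)]
cradle [(array([576.6, 274.2,  47.3]), 0.67)]
45.425 [-0.18357224  0.72700995 -0.12407211]
```

View pics/f1v.png

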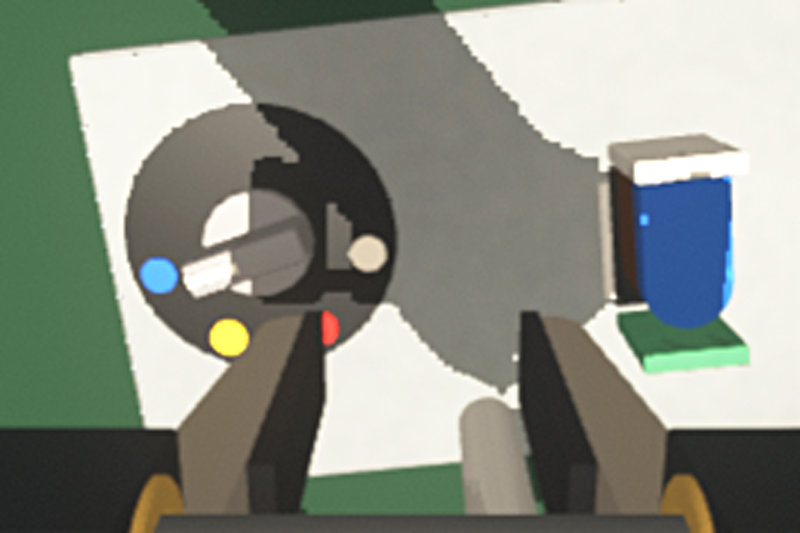

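View pics/f1tv.png

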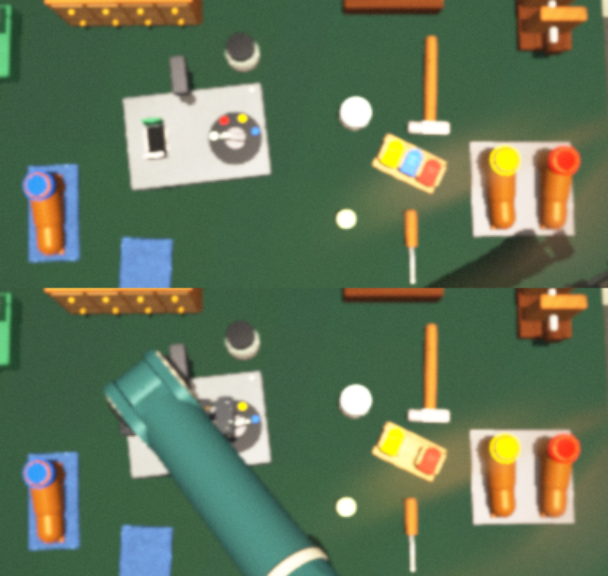

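The pointer stands on the blue tab (pinpoint puts them about 1 mm apart), the blue block sits in the cradle, and everything else is where it was. The arm touches nothing, so I'm handing in.

```bash
python3 - <<'E'
from h import *
robot.job_done();print(robot.observe()['t'])
E
```

```text
the job is handed in; nothing more can be done
the job is handed in; nothing more can be done
```

The blue job is done and handed in at about 45 s of the 72 s allowed. I have no verdict, because handing in reports none.

**What I did:** The last on the farther blue mat has the blue band. I lifted the blue heel block from the rack by its ends and set it on open bench. There I regripped it across its sides and lowered it into the cradle until it touched the floor. I then turned the selector clockwise by 2.693 rad, past red and yellow, to the blue tab.

**Last checks:**
- **Block in the cradle:** after release its centre measured (577.7, 269.6) mm against my cradle estimate of about (578, 270). It touched down at the height expected for the cradle floor, and its rounded back faces the green wall.
- **Selector:** after release the pointer was found about 1 mm from the best blue tab detection, and the picture agrees.
- **Everything else:** the top view shows the other two blocks, the lasts and the bystanders where they started, and the arm was clear of everything.
- **Disagreements:** pinpoint put the cradle centre at y = 271 to 274 mm in most pictures, against my 270 mm. One low-confidence pinpoint of the selector pointer fell on the cradle, and I ignored it. The touchdown showed no side force beyond about 2 N, so I kept my own figure.

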